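# Seat a sample tube in the reader's V-cradle

## Task

Pick up the longer of the two capped sample tubes and lay it, bottom end first, in the sloping V-cradle under the reader's clear shield. Press it home along the V, firmly but gently, until it rests on both flanks and its bottom bears on the back stop, then let go of it. Do not knock the reader, and leave the shorter tube and everything else on the bench as they are.

Things in the scene. Friction and masses are not known exactly. Their poses are not given: they have to be found in the camera images.
- tube: the longer tube, to be handled: smooth rigid capped cylinder 160 mm long, 32 mm in diameter all along (cap flush), 150 to 260 g. Origin on its axis at mid-length, its centre of mass; x points along the tube to its flat bottom end. It starts lying level on one of two identical white rests, axis 45 mm above the bench, cap end roughly to the robot's right (-y).
- tube_bottom (a point): centre of the longer tube's flat bottom end, 80 mm along +x from its origin. A push of about 10 N along the V seats it against the stop (friction takes up to 5 N of it); over 30 N is ramming. Opening the gripper may drag the tube back off the stop a little: a push on its cap end puts that right.
- tube_cap (a point): centre of the longer tube's cap end, 80 mm along -x from its origin; the cap takes up the last 36 mm. On its rest the tube is carried by two 10 mm wide V saddles, 60 to 70 mm and 120 to 130 mm from this point (give or take 3 mm); the cap end overhangs freely, with the bare bench below it.
- short_tube: the shorter tube, 110 mm long, 32 mm in diameter, otherwise alike; lies on the other rest. Leave it alone. Origin at mid-length on the axis, x to its bottom end. The rests stand side by side, at least 140 mm apart in x; which tube lies on which changes.
- reader: the tube reader, fixed to the bench: base 235 x 170 mm. Origin on the bench; its x axis points from its open front (which faces roughly to the robot's right, -y) to its back. Over the V lies a level clear roof, underside 168 mm above the bench, from x = -20 to +115 mm, on thin posts at y = -74 and +74 mm, from x = 5 mm on.
- shield_rim (a point): middle of the reader's aluminium shield rim, 309 mm above the bench at x = -76 mm of the reader. From here a clear shield 162 mm wide slants down and inwards to the roof's front edge. So an upright gripper cannot get at the end of a tube that lies home; one leaning back, away from the shield, by 25 to 45 degrees can.
- cradle: the reader's V-cradle: two aluminium flanks at 45 degrees (90 degree V, open upwards). Origin: where the axis of a tube resting on both flanks crosses the V's front end, 118 mm above the bench. x runs along the V, from the front down to the back at 12 degrees below level; y is level, across; z out of the V. The V runs from x = 0 to 108 mm; flank tops are 24 mm either side of the axis, level with it.
- v_back (a point): the point on the cradle's axis at the back end of the V (x = 108 mm of the cradle). A steel back stop, 20 mm wide, 24 mm high, is clamped on the axis in front of it; it is set anew each time and not measured: its face is 2 to 18 mm before this point, to be found by touch. It does not give. With the tube home 54 to 70 mm of its cap end stick out of the V's front, and it stays when released.
- bottle: bystander: white plastic bottle, 60 mm in diameter, 150 mm tall, standing; origin under its base
- jar: bystander: glass jar, 64 mm in diameter, 75 mm tall, standing; origin under its base
- tip_box: bystander: closed blue box 125 x 85 x 60 mm; origin at the centre of its underside
- marker: bystander: marker pen 130 mm long, 14 mm thick, lying; origin under its middle
Things that resemble listed ones, but are neither listed nor needed, are in the scene too. Leave any brown or green look-alike of the tube alone.

How it is judged:
By the outcome, as a careful person would: the job done as asked, in the order asked, and still so for the second after the job is handed in, with the robot touching nothing.
It also fails if it takes over 58 s, if anything falls off the work surface, if the arm or the gripper's body presses on something with over 40 N, if the wrist force passes 120 N, or if a joint passes its speed limit or range.

## Robot

A 6-joint arm with a two-finger parallel gripper is mounted at the origin on the work surface. World frame = base frame: x ahead of the robot, y to its left, z up, the work surface at z = 0. Lengths are in m, angles in rad, forces in N, time in s.
With the tool pointing down it reaches from about 0.25 to 0.775 m from the base axis. Payload 4 kg.
Tool frame: the origin (TCP) lies at the very end of the fingers, on their centre line; the grasp point (between the pads) lies 19 mm behind it; z points along the fingers, y is the direction in which the jaws open and shut (so a half turn about z gives the same grasp; the last joint's range is limited). The gripper opens to 94 mm and grips with 3 to 60 N. Pads are 16 mm wide; open, the fingers measure 119 mm over their backs; the gripper's body (75 mm by 177 mm) begins 78 mm behind the grasp point.
Start: joints at [-1.235, 0.087, 1.371, -0, 1.684, -0.103], TCP at [0.234, -0.498, 0.206] pointing down, gripper open.
Joint ranges: [-3.1, 3.1], [-0.76, 2.03], [0.27, 2.55], [-1.08, 4.22], [0.17, 2.65], [-2.57, 2.57]. Speed limits (rad/s): [2.79, 2.79, 3.14, 3.14, 3.14, 3.14].

## Interface

Orientations are given as [roll, pitch, yaw] about the fixed x, y, z axes, in that order (R = Rz(yaw) Ry(pitch) Rx(roll)).
In Python, from bench import robot, cams, models gives the robot as it stands.
- The arm moves only by the tool step_arm, never from a script. Its argument "series" is a list of rows, each a list of 5 numbers: the gripper command: -1 is shut, 1 is fully open, values between are in proportion, then the shift along the tool's x, y, z in mm, then the turn about the tool's z in degrees. A call has 1 to 20 rows; each row is the pose to reach, as a shift and turn from the pose commanded when the call began, along the tool's axes at that moment; what a row does not reach only later rows make up. A row lasts 1/8 s, in which the tool goes at most 62.5 mm and 10.7 degrees, less where a joint would pass 70% of its speed; a pose out of reach is approached as far as the arm can. A call with a gripper value outside its range is refused whole. The fingers move at their own pace and stop on an object; the grip force is fixed at half the most. Time passes only in rows, so rows that repeat a pose let the fingers close. It gives the time, the measured TCP pose, the force and the opening at its end, in the units of the state.
- robot.get_obs(): the state, without advancing time (a new reading comes with each control period).
- cams.snapshot(name): name is "scene" or "top" or "wrist"; returns a dict with "pixels" (480x640x3 uint8, red, green, blue), "fov_y" (degrees; the focal length in pixels is half the picture's height over the tangent of half this angle, whatever the lens; pixels are square), "cx", "cy" (the principal point, pixels), "R" (3x3) and "t" (3): a world point X has camera coordinates R X + t. Camera axes: x right, y down, z forward; pixel columns grow to the right and rows downward; lengths in m; the calibration is good to about 2 mm. A picture is of the moment at which its call begins. There is no depth.
- robot.close_job(): hands the job in, once; it reports no verdict.
Trained networks look in a picture, given as the dict that the camera call returned (one of the last four; its "shot" number tells which), for a name from the list of things; names that differ only in an ending like _2 or _b are one class to them, and where a whole thing is asked for, a point or a joint stands for the part that bears it (a point fixed in the world has none). Each returns a list of dicts, best first, with "p" (0 to 1); they miss things now and then, are a little off and sometimes report something else, mostly with a low value. They report only what shows in the picture. A call takes as long as a camera call. They do not tell look-alikes from the thing itself.
- models.find_in(picture, label): "position" ([x, y, z] in m, in world coordinates, good to about 4 mm: the middle of the surface that is visible of it).
- models.pinpoint(picture, label): "position" ([x, y, z] in m, in world coordinates, good to about 4 mm: a listed point, or the origin of a listed thing).
The state is a dict: "time": time; "joint_positions": joint angles; "qvel": joint speeds; "joint_torque": joint torques, N m; "tool_pos": TCP position; "ee_rot": TCP orientation; "wrist_force": force on the tool from outside, world axes, zero at the start; "wrist_torque": the same for the moment, N m; "width": finger opening in m.
Only numpy, scipy, OpenCV 4.12 (cv2) and the standard library are available. Lean on these libraries where they do the work, as an engineer would, in place of code of your own. Each camera call takes 0.05 s, during which the arm holds its last target. There are 200 camera calls.

## Working session

There is one attempt and no reset: what is moved stays moved. The work goes in short steps, Python scripts to look and compute and a tool call to move; the robot and the scene stay as the last step left them, time stands still between calls to the robot, and variables do not carry over. Pictures are saved under pics/ and viewed, about 8 in all and at most 12, crops included, and the job is handed in when it is done.

Besides the shell and the picture viewer there is one more tool, called after "Call:" as name([rows], argument=value, ...), one row to a line, values as JSON. step_arm: Moves the arm, as the interface text tells. Its arguments: {"type":"object","properties":{"series":{"type":"array","items":{"type":"array","items":{"type":"number"}}}},"required":["series"]}

```bash
mkdir -p pics
cat > h.py <<'E'
from bench import robot,cams,models
import numpy as np,cv2
from scipy.spatial.transform import Rotation as Ro
def snap(n,f=None):
    p=cams.snapshot(n)
    if f: cv2.imwrite('pics/'+f,p['pixels'][:,:,::-1])
    return p
def proj(p,X):
    c=np.array(p['R'])@np.array(X)+np.array(p['t']); f=240/np.tan(np.radians(p['fov_y'])/2)
    return np.round([p['cx']+f*c[0]/c[2],p['cy']+f*c[1]/c[2]],1)
def ray(p,u,v,z):
    f=240/np.tan(np.radians(p['fov_y'])/2);R=np.array(p['R']);t=np.array(p['t'])
    d=R.T@np.array([(u-p['cx'])/f,(v-p['cy'])/f,1]);o=-R.T@t
    return o+d*(z-o[2])/d[2]
E
python3 - <<'E'
from h import *
for n in('scene','top'):
    p=snap(n,n+'0.png'); print(n,'cam at',np.round(-np.array(p['R']).T@p['t'],3),p['fov_y'])
    for l in('tube','tube_bottom','tube_cap','short_tube','reader','shield_rim','cradle','v_back','bottle','jar','tip_box','marker'):
        r=models.pinpoint(p,l)
        print(l,[(round(q['p'],2),np.round(q['position'],3).tolist(),proj(p,q['position']).tolist()) for q in r[:4]])
print(robot.get_obs())
E
```

```text
scene cam at [ 1.195 -0.653  0.884] 53.54494887029789
tube [(0.88, [0.296, -0.39, 0.016], [137.2, 311.2]), (0.8, [0.296, -0.179, 0.019], [208.7, 270.9]), (0.75, [0.445, -0.184, 0.043], [239.8, 293.5]), (0.71, [0.537, -0.382, 0.017], [193.4, 366.6])]
tube_bottom [(0.87, [0.252, -0.248, 0.012], [178.2, 277.0]), (0.86, [0.448, -0.1, 0.047], [266.2, 277.2]), (0.79, [0.459, -0.401, 0.017], [167.6, 350.8]), (0.77, [0.756, -0.145, 0.017], [339.7, 364.0])]
tube_cap [(0.95, [0.909, -0.196, 0.018], [377.5, 422.9]), (0.84, [0.613, -0.354, 0.016], [224.6, 380.0]), (0.8, [0.344, -0.111, 0.016], [239.8, 268.9]), (0.63, [0.372, -0.368, 0.014], [160.9, 323.8])]
short_tube [(0.6, [0.636, -0.171, 0.042], [294.6, 332.9])]
reader [(0.74, [0.416, 0.079, 0.002], [307.9, 254.7]), (0.73, [0.504, 0.204, 0.003], [359.4, 249.4])]
shield_rim [(0.61, [0.514, 0.125, 0.307], [348.5, 168.8])]
cradle [(0.97, [0.506, 0.188, 0.12], [358.5, 219.5]), (0.4, [0.544, -0.004, 0.001], [318.0, 290.6])]
v_back [(0.63, [0.496, 0.287, 0.095], [377.9, 211.5])]
bottle [(0.86, [0.719, 0.014, -0.001], [372.7, 322.9])]
jar [(0.63, [0
[... 1096 characters left out ...]
, 0.004], [317.0, 257.7])]
{'time': 1.3, 'joint_positions': array([-1.23511452e+00,  8.72084771e-02,  1.37067390e+00,  1.47385358e-05,
        1.68358627e+00, -1.03110444e-01]), 'qvel': array([ 0.0018374 , -0.00012103, -0.00112384, -0.00046337,  0.00197954,
        0.00026673]), 'joint_torque': array([ 6.00916374e-04, -3.40041339e+01, -3.02589083e+01,  7.18752597e-02,
        2.37413304e-02, -2.12171051e-05]), 'tool_pos': array([ 0.23367225, -0.4979309 ,  0.2055145 ]), 'ee_rot': array([ 3.14146780e+00, -1.80302516e-06,  4.38793910e-01]), 'wrist_force': array([ 0.04366357, -0.88773114,  0.13609947]), 'wrist_torque': array([ 0.0423638 ,  0.03485499, -0.02044724]), 'width': 0.09424558823550293}
```

```bash
ls
```

```text
h.py
pics
```

View pics/top0.png

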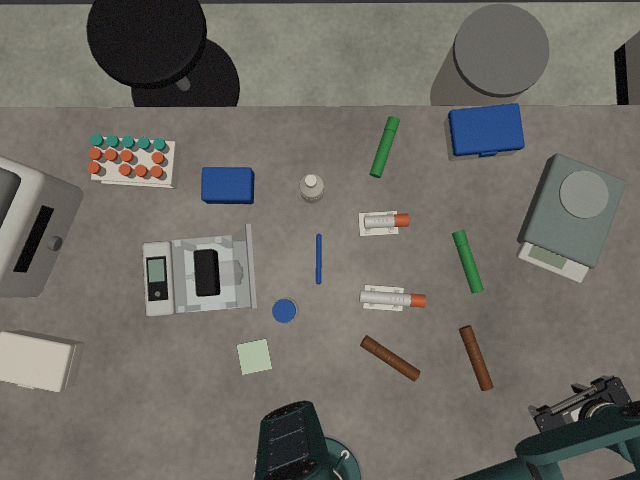

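View pics/scene0.png

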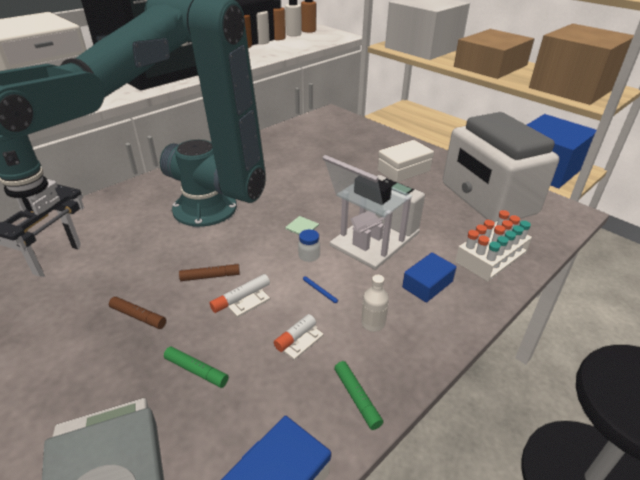

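Top view: the candidates for the tube are the white red-capped tubes at (391,298) and (385,221), brown look-alikes at (390,358) and (476,358), and green ones at (384,147) and (467,261). The one at (391,298) fits: white, red cap, on a rest, and longer than the one at (385,221). I'll confirm with an enlarged crop.

Run:
```python
from h import *
p=snap('top');a=p['pixels'][200:320,345:445];b=p['pixels'][215:325,135:265]
s=snap('scene');c=s['pixels'][140:280,300:440]
ims=[cv2.resize(i,(400,300) if k else (250,300),interpolation=cv2.INTER_CUBIC) for k,i in((0,a),(1,b))]
c=cv2.resize(c,(300,300),interpolation=cv2.INTER_CUBIC)
# keep aspect: b 130x110 -> 354x300
b=cv2.resize(p['pixels'][215:325,135:265],(354,300),interpolation=cv2.INTER_CUBIC)
im=np.vstack([np.hstack([ims[0],b]),np.hstack([c,np.zeros((300,304,3),np.uint8)])])
cv2.imwrite('pics/crop1.png',im[:,:,::-1])
# rest tube: lengths
for z,uv in((.061,[(361,293.5),(426,300.5)]),(.309,[(248.5,225),(254.5,307)]),(.045,[(361,297),(426,300.5)])):
    print(z,[np.round(ray(p,*q,z),3).tolist() for q in uv])
for k in range(3):
  for n in('top','scene'):
    q=snap(n)
    for l in('shield_rim','cradle','v_back','tube_cap','tube_bottom','reader'):
      r=[np.round(x['position'],3).tolist() for x in models.pinpoint(q,l)]
      r=[x for x in r if (l in('tube_cap','tube_bottom') and abs(x[0]-.447)<.02 and abs(x[1]+.18)<.1) or(l[0] in'scvr' and x[1]>.1 and x[0]<.6)]
      print(n,l,r)
```

```text
0.061 [[0.456, -0.108, 0.061], [0.438, -0.265, 0.061]]
0.309 [[0.593, 0.131, 0.309], [0.432, 0.118, 0.309]]
0.045 [[0.447, -0.109, 0.045], [0.437, -0.268, 0.045]]
top shield_rim [[0.511, 0.128, 0.31]]
top cradle []
top v_back []
top tube_cap [[0.435, -0.259, 0.045]]
top tube_bottom [[0.455, -0.101, 0.048]]
top reader []
scene shield_rim [[0.512, 0.125, 0.315]]
scene cradle [[0.508, 0.184, 0.118]]
scene v_back []
scene tube_cap [[0.44, -0.263, 0.044]]
scene tube_bottom [[0.449, -0.099, 0.045]]
scene reader [[0.508, 0.206, 0.003]]
top shield_rim [[0.513, 0.128, 0.307]]
top cradle []
top v_back []
top tube_cap [[0.437, -0.261, 0.05]]
top tube_bottom [[0.454, -0.099, 0.046]]
top reader []
scene shield_rim [[0.512, 0.126, 0.311]]
scene cradle [[0.507, 0.184, 0.119]]
scene v_back [[0.495, 0.287, 0.093]]
scene tube_cap [[0.44, -0.267, 0.045]]
scene tube_bottom [[0.448, -0.102, 0.047]]
scene reader [[0.507, 0.205, -0.0], [0.5, 0.286, 0.094]]
top shield_rim [[0.51, 0.13, 0.31]]
top cradle []
top v_back []
top tube_cap [[0.438, -0.26, 0.046]]
top tube_bottom [[0.454, -0.102, 0.044]]
top reader []
scene shield_rim [[0.513, 0.126, 0.31]]
scene cradle [[0.507, 0.187, 0.119]]
scene v_back [[0.497, 0.29, 0.094]]
scene tube_cap [[0.44, -0.264, 0.042]]
scene tube_bottom [[0.451, -0.102, 0.048]]
scene reader [[0.509, 0.201, 0.004]]
```

View pics/crop1.png

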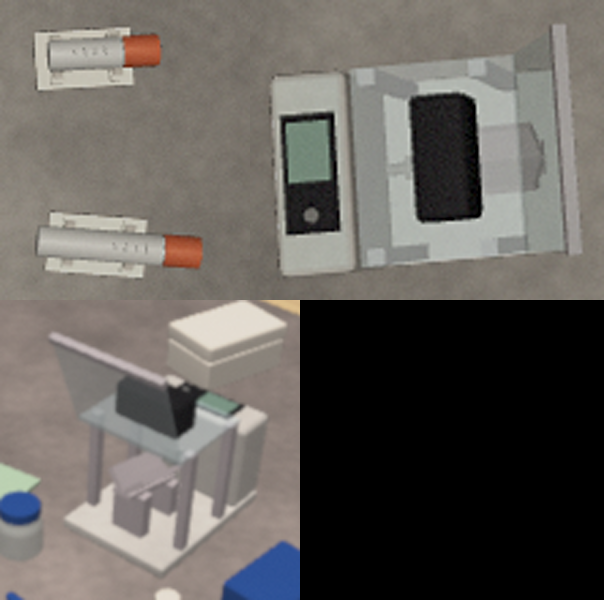

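The crop confirms it: the white tube with the red cap at (391,298) is clearly longer than the one at (385,221), and both lie on rests. The reader opens to -y, with its rim near (252,265).

The move rows only turn the tool about its own z, so I need to know whether the arm can lean at all. I'll check how it behaves at the reach limit, in free air.

Call:
step_arm([
  [1,0,0,-245,0],
  [1,0,0,-245,-10],
  [1,0,0,-245,-20],
  [1,0,0,-245,-30],
  [1,456,-339,-245,-70],
  [1,456,-339,-245,-70],
  [1,456,-339,-245,-70],
  [1,456,-339,-245,-70],
  [1,456,-339,-245,-70],
  [1,456,-339,-245,-70],
  [1,456,-339,-245,-70],
  [1,456,-339,-245,-70],
  [1,456,-339,-245,-70],
  [1,456,-339,-245,-70],
])

```text
time: 5.25
tool_pos: [0.5035, 0.006, 0.4492]
ee_rot: [-3.14, -0.001, 1.667]
wrist_force: [-0.6, -0.2, 0.2]
width: 0.0939
```

Call:
step_arm([
  [1,611,-192,0,0],
  [1,611,-192,0,0],
  [1,611,-192,0,0],
  [1,611,-192,0,0],
  [1,611,-192,0,0],
  [1,611,-192,0,0],
  [1,611,-192,0,0],
  [1,611,-192,0,0],
  [1,611,-192,0,0],
  [1,611,-192,0,0],
  [1,1000,-430,0,0],
  [1,1000,-430,0,0],
  [1,1000,-430,0,0],
  [1,1000,-430,0,0],
  [1,1000,-430,0,0],
  [1,1000,-430,0,0],
  [1,1000,-430,0,0],
])

```text
time: 7.38
tool_pos: [0.0308, 0.766, 0.3564]
ee_rot: [3.136, -0.042, 1.66]
wrist_force: [-0.0, -0.0, -0.2]
width: 0.0939
```

```bash
python3 -c "
from h import *
o=robot.get_obs();print(o)"
```

```text
{'time': 7.375, 'joint_positions': array([1.45534736, 0.68193641, 0.27514175, 0.00348324, 2.14200392,
       1.36830582]), 'qvel': array([ 0.21157727,  0.11681048, -0.00886512, -0.00257285, -0.1557933 ,
        0.22090371]), 'joint_torque': array([ -0.17055093, -55.62159061, -28.03475797,   0.10087387,
        -0.11399435,  -0.16870062]), 'tool_pos': array([0.03081989, 0.76603986, 0.3563829 ]), 'ee_rot': array([ 3.13582965, -0.04221734,  1.65990505]), 'wrist_force': array([-0.04850759, -0.01056615, -0.23910647]), 'wrist_torque': array([ 0.00768266, -0.10836951, -0.02907812]), 'width': 0.09394477922990023}
```

Call:
step_arm([
  [1,600,0,0,0],
  [1,600,0,0,0],
  [1,600,0,0,0],
  [1,600,0,0,0],
  [1,600,0,0,0],
  [1,600,0,0,0],
])

```text
time: 8.12
tool_pos: [0.0012, 0.8578, 0.2419]
ee_rot: [3.131, -0.094, 1.661]
wrist_force: [0.4, -0.1, 0.5]
width: 0.0938
```

```bash
python3 -c "
from h import *
o=robot.get_obs();print(o['joint_positions'])"
```

```text
[1.50143803 0.82916833 0.27464546 0.00500132 1.94319285 1.41396243]
```

Call:
step_arm([
  [1,500,0,-500,0],
  [1,500,0,-500,0],
  [1,500,0,-500,0],
  [1,500,0,-500,0],
  [1,500,0,-500,0],
  [1,500,0,-500,0],
])

```text
time: 8.88
tool_pos: [-0.0156, 0.8225, 0.3329]
ee_rot: [3.127, -0.147, 1.662]
wrist_force: [-0.5, 0.8, -0.1]
width: 0.0941
```

```bash
python3 -c "
from h import *
o=robot.get_obs();print(o['joint_positions'],o['ee_rot'])"
```

```text
[1.51804352 0.71828569 0.27377667 0.00746119 2.00203667 1.43180656] [ 3.12726211 -0.14694549  1.66170765]
```

Call:
step_arm([
  [1,-120,0,0,0],
  [1,-120,0,0,0],
  [1,-120,0,0,0],
  [1,-120,0,0,0],
])

```text
time: 9.38
tool_pos: [-0.0047, 0.7036, 0.3153]
ee_rot: [3.127, -0.147, 1.662]
wrist_force: [0.4, 0.4, 1.0]
width: 0.0938
```

```bash
python3 -c "
from h import *
o=robot.get_obs();print(o['joint_positions'],o['ee_rot'],o['tool_pos'])"
```

```text
[1.49168045 0.33334985 0.87062941 0.01084864 1.79039276 1.40515964] [ 3.12723752 -0.14689093  1.66151743] [-0.00472061  0.70358433  0.31531051]
```

Call:
step_arm([
  [1,2000,0,-500,0],
  [1,2000,0,-500,0],
  [1,2000,0,-500,0],
  [1,2000,0,-500,0],
  [1,2000,0,-500,0],
  [1,2000,0,-500,0],
  [1,2000,0,-500,0],
  [1,2000,0,-500,0],
  [1,2000,0,-500,0],
  [1,2000,0,-500,0],
  [1,2000,0,-500,0],
  [1,2000,0,-500,0],
  [1,2000,0,-500,0],
  [1,2000,0,-500,0],
])

```text
time: 11.12
tool_pos: [-0.0469, 0.8798, 0.2733]
ee_rot: [3.125, -0.202, 1.663]
wrist_force: [0.8, 0.6, -0.0]
width: 0.0941
```

```bash
python3 -c "
from h import *
o=robot.get_obs();print(o['joint_positions'],o['ee_rot'],o['tool_pos'])"
```

```text
[1.55791041 0.79812384 0.27379705 0.00480217 1.86708082 1.46967878] [ 3.12514153 -0.20197932  1.66256399] [-0.04687768  0.8797949   0.27326114]
```

Call:
step_arm([
  [1,1000,0,-1000,0],
  [1,1000,0,-1000,0],
  [1,1000,0,-1000,0],
  [1,1000,0,-1000,0],
  [1,1000,0,-1000,0],
  [1,1000,0,-1000,0],
  [1,1000,0,-1000,0],
  [1,1000,0,-1000,0],
  [1,1000,0,-1000,0],
  [1,1000,0,-1000,0],
])

```text
time: 12.38
tool_pos: [-0.054, 0.7937, 0.4224]
ee_rot: [3.124, -0.252, 1.663]
wrist_force: [0.8, 0.1, 0.2]
width: 0.0939
```

```bash
python3 -c "
from h import *
o=robot.get_obs();print(o['joint_positions'],o['ee_rot'],o['tool_pos'])"
```

```text
[1.56447499 0.60637975 0.27476467 0.00766379 2.00745865 1.47821261] [ 3.12377241 -0.25245682  1.66344455] [-0.0540192   0.79365036  0.42240449]
```

Call:
step_arm([
  [1,3000,0,0,0],
  [1,3000,0,0,0],
  [1,3000,0,0,0],
  [1,3000,0,0,0],
  [1,3000,0,0,0],
  [1,3000,0,0,0],
  [1,3000,0,0,0],
  [1,3000,0,0,0],
  [1,3000,0,0,0],
  [1,3000,0,0,0],
  [1,3000,0,0,0],
  [1,3000,0,0,0],
  [1,3000,0,0,0],
  [1,3000,0,0,0],
  [1,3000,0,0,0],
  [1,3000,0,0,0],
])

```text
time: 14.38
tool_pos: [-0.0753, 0.9453, 0.2245]
ee_rot: [3.123, -0.31, 1.665]
wrist_force: [-0.3, -0.1, 0.2]
width: 0.0942
```

```bash
python3 -c "
from h import *
o=robot.get_obs();print(o['joint_positions'],o['ee_rot'],o['tool_pos'])"
```

```text
[1.58896879 0.86844064 0.27474556 0.00437223 1.6876394  1.49933607] [ 3.12283104 -0.31024682  1.664553  ] [-0.07531244  0.94529604  0.22445841]
```

Call:
step_arm([
  [1,2000,0,-1000,0],
  [1,2000,0,-1000,0],
  [1,2000,0,-1000,0],
])

```text
time: 14.75
tool_pos: [-0.0772, 0.9378, 0.283]
ee_rot: [3.122, -0.369, 1.666]
wrist_force: [-0.8, 0.1, -0.8]
width: 0.094
```

Call:
step_arm([
  [1,2000,0,-1000,0],
  [1,2000,0,-1000,0],
  [1,2000,0,-1000,0],
])

```text
time: 15.12
tool_pos: [-0.0784, 0.9284, 0.3343]
ee_rot: [3.121, -0.422, 1.667]
wrist_force: [0.6, 0.3, -0.1]
width: 0.0947
```

Call:
step_arm([
  [1,2000,0,-1000,0],
  [1,2000,0,-1000,0],
  [1,2000,0,-1000,0],
])

```text
time: 15.5
tool_pos: [-0.0792, 0.916, 0.3861]
ee_rot: [3.12, -0.477, 1.668]
wrist_force: [0.2, -0.1, 0.4]
width: 0.0938
```

Commands past the reach limit make the arm lean, and the lean stays. It is now 27° in the plane I need. Next I'll work out the moves back to the tube.

```bash
cat >> h.py <<'E'
def rot(rpy): return Ro.from_euler('xyz',rpy)
def shift(pos,rpy,target): return np.round(1000*rot(rpy).inv().apply(np.array(target)-pos),0)
def after(rpy,turn): return rot(rpy)*Ro.from_euler('z',turn,degrees=True)
E
python3 - <<'E'
from h import *
o=robot.get_obs();P=o['tool_pos'];E=o['ee_rot'];print(P,E,rot(E).as_matrix().round(3),o['joint_positions'])
z=rot(E).apply([0,0,1]);print('z',z,'az',np.degrees(np.arctan2(z[1],z[0])))
d=np.array([.014,.161,0]);d/=np.linalg.norm(d)
best=min(np.arange(-30,30,.5),key=lambda t:abs(after(E,t).apply([0,1,0])@d));print('turn',best,after(E,best).as_euler('xyz'),after(E,best).as_matrix().round(3))
cap=np.array([.4385,-.2625,.045]);g=cap+.028*d;T=g+.019*z
for n,X in(('via',[.5,.35,.43]),('pre2',T-.11*z+[0,0,.2]),('pre',T-.11*z),('grasp',T)): print(n,np.round(X,3),shift(P,E,X))
E
```

```text
[-0.07924655  0.9160289   0.38607426] [ 3.12017401 -0.47677719  1.6681895 ] [[-0.086  0.996 -0.023]
 [ 0.884  0.087  0.459]
 [ 0.459  0.019 -0.888]] [1.58995045 0.69468597 0.2742111  0.01462336 1.69566493 1.50311163]
z [-0.02329912  0.45872118 -0.88827475] az 92.90763805133318
turn 11.0 [-3.06419637 -0.47138129  1.45240238] [[ 0.105  0.994 -0.023]
 [ 0.885 -0.083  0.459]
 [ 0.454 -0.069 -0.888]]
via [0.5  0.35 0.43] [-530.  528. -312.]
pre2 [ 0.443 -0.276  0.326] [-1127.   415.  -506.]
pre [ 0.443 -0.276  0.126] [-1219.   411.  -328.]
grasp [ 0.44  -0.226  0.028] [-1219.   411.  -218.]
```

Call:
step_arm([
  [1,-530,528,-312,0],
  [1,-530,528,-312,0],
  [1,-530,528,-312,0],
  [1,-530,528,-312,0],
  [1,-530,528,-312,0],
  [1,-530,528,-312,0],
  [1,-530,528,-312,0],
  [1,-530,528,-312,0],
  [1,-530,528,-312,0],
  [1,-530,528,-312,0],
  [1,-530,528,-312,0],
  [1,-530,528,-312,0],
  [1,-530,528,-312,0],
  [1,-1127,415,-506,0],
  [1,-1127,415,-506,0],
  [1,-1127,415,-506,5],
  [1,-1127,415,-506,11],
  [1,-1127,415,-506,11],
  [1,-1127,415,-506,11],
  [1,-1127,415,-506,11],
])

```text
time: 18.0
tool_pos: [0.4602, -0.0808, 0.3586]
ee_rot: [-3.066, -0.47, 1.453]
wrist_force: [1.3, 0.3, 0.5]
width: 0.0943
```

Run:
```python
from h import *
o=robot.get_obs();P=o['tool_pos'];E=o['ee_rot'];print(P,E,o['joint_positions'],o['time'])
z=rot(E).apply([0,0,1]);d=np.array([.014,.161,0]);d/=np.linalg.norm(d);print(z,rot(E).apply([0,1,0])@d)
T=np.array([.4385,-.2625,.045])+.028*d+.019*z
print(shift(P,E,T-.11*z))
```

```text
[ 0.46020426 -0.08077973  0.35860513] [-3.06571996 -0.46966418  1.45282546] [-0.58336961  0.040589    1.19535176  0.45701476  2.15012175 -0.27746458] 18.0
[-0.02215802  0.45706959 -0.88915489] 0.003151709353468077
[-280.   15.  118.]
```

Call:
step_arm([
  [1,-280,15,118,0],
  [1,-280,15,118,0],
  [1,-280,15,118,0],
  [1,-280,15,118,0],
  [1,-280,15,118,0],
  [1,-280,15,118,0],
  [1,-280,15,118,0],
])

```text
time: 18.88
tool_pos: [0.444, -0.2739, 0.1269]
ee_rot: [-3.066, -0.47, 1.453]
wrist_force: [-0.0, 0.3, 0.0]
width: 0.0939
```

Run:
```python
from h import *
w=snap('wrist','w1.png');o=robot.get_obs();P=o['tool_pos'];E=o['ee_rot'];print(P,E,o['time'])
d=np.array([.014,.161,0]);d/=np.linalg.norm(d);z=rot(E).apply([0,0,1])
print('align',rot(E).apply([0,1,0])@d)
for l in('tube_cap','tube_bottom','tube'):
    for q in (w,): print(l,[(round(r['p'],2),np.round(r['position'],3).tolist(),proj(w,r['position']).tolist()) for r in models.pinpoint(w,l)[:3]])
c=np.array([.4385,-.2625,.045]);print('pred cap,bottom',proj(w,c),proj(w,c+.16*d),'grasp',proj(w,c+.028*d))
print('to grasp',shift(P,E,c+.028*d+.019*z))
```

```text
[ 0.44446117 -0.27388374  0.12768311] [-3.06745638 -0.46860999  1.45474514] 18.925
align 0.004210215425289021
tube_cap [(0.86, [0.337, -0.111, 0.011], [202.9, 140.9]), (0.85, [0.44, -0.264, 0.045], [317.7, 285.3]), (0.67, [0.371, -0.369, 0.016], [247.9, 423.6])]
tube_bottom [(0.74, [0.457, -0.397, 0.015], [356.5, 454.5]), (0.56, [0.247, -0.244, 0.02], [103.3, 283.7]), (0.25, [0.635, -0.176, 0.046], [550.0, 154.1])]
tube [(0.86, [0.293, -0.176, 0.018], [154.9, 206.9]), (0.72, [0.535, -0.376, 0.015], [452.3, 419.5]), (0.65, [0.444, -0.181, 0.04], [314.8, 186.7])]
pred cap,bottom [316.1 283.7] [316.7 100.1] grasp [316.2 248.6]
to grasp [ -3.  -1. 111.]
```

View pics/w1.png

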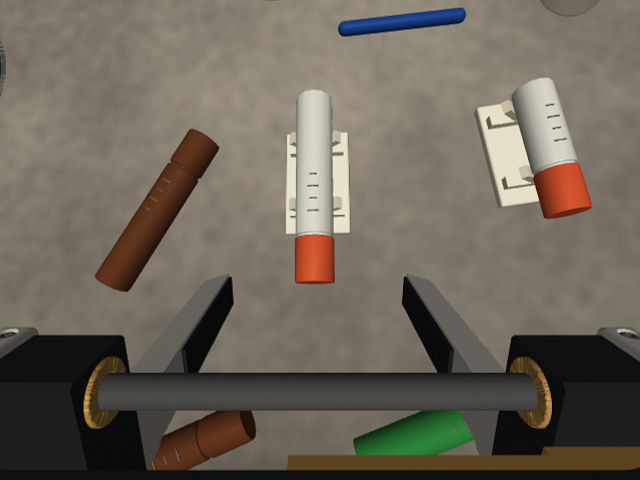

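The white tube with its red cap (cap end at (315,283), axis along column 315) is centred between the fingertips at (232,275) and (404,275). Going down to grip.

Call:
step_arm([
  [1,-3,-1,60,0],
  [1,-3,-1,90,0],
  [1,-3,-1,111,0],
  [1,-3,-1,111,0],
  [-1,-3,-1,111,0],
  [-1,-3,-1,111,0],
  [-1,-3,-1,111,0],
  [-1,-3,-1,111,0],
  [-1,-3,-1,111,0],
  [-1,-3,-1,111,0],
])

```text
time: 20.32
tool_pos: [0.4397, -0.2259, 0.0257]
ee_rot: [-3.064, -0.47, 1.452]
wrist_force: [0.2, -0.3, -0.8]
width: 0.0375
```

Run:
```python
from h import *
o=robot.get_obs();P=o['tool_pos'];E=o['ee_rot'];print(P,E,o['time'],o['width'])
print('up .1',shift(P,E,P+[0,0,.1]),'up .25',shift(P,E,P+[0,0,.25]))
```

```text
[ 0.43973996 -0.22585901  0.02566031] [-3.06426629 -0.4702643   1.45233978] 20.325 0.037532148230425756
up .1 [ 45.  -7. -89.] up .25 [ 113.  -17. -222.]
```

Call:
step_arm([
  [-1,0,0,0,0],
  [-1,0,0,0,0],
  [-1,0,0,0,0],
  [-1,11,-2,-22,0],
  [-1,22,-3,-44,0],
  [-1,45,-7,-89,0],
  [-1,45,-7,-89,0],
])

```text
time: 21.2
tool_pos: [0.4422, -0.2279, 0.1294]
ee_rot: [-3.074, -0.465, 1.457]
wrist_force: [0.3, -0.2, -1.5]
width: 0.0313
```

Run:
```python
from h import *
w=snap('wrist','w2.png');o=robot.get_obs();P=o['tool_pos'];E=o['ee_rot'];print(P,E,o['time'],o['width'],o['wrist_force'],o['wrist_torque'])
```

```text
[ 0.44097712 -0.22708751  0.12686859] [-3.06947718 -0.4668669   1.45453836] 21.25 0.03135541705244072 [-0.22153699  0.13795027 -2.40167496] [-0.47907077 -0.03849293  0.03923671]
```

View pics/w2.png

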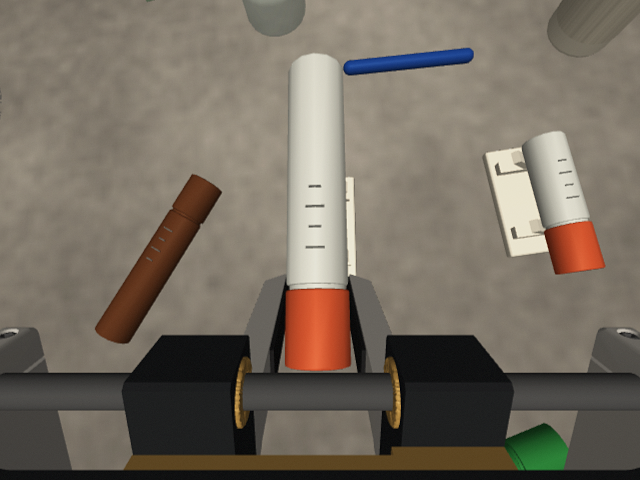

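Run:
```python
from h import *
w=snap('wrist');o=robot.get_obs();P=o['tool_pos'];E=o['ee_rot'];R=rot(E);z=R.apply([0,0,1])
print(P,o['time'])
d0=np.array([.014,.161,0]);d0/=np.linalg.norm(d0)
g=P-.019*z
for a in(-15,-10,-5,0,5):
    ax=np.cross(d0,[0,0,1]);d=Ro.from_rotvec(np.radians(a)*ax).apply(d0);n=np.cross(ax,d)
    print(a,d.round(3),'bottom top',proj(w,g+.132*d+.016*n),'cap top',proj(w,g-.028*d+.016*n),'cap seam',proj(w,g+.008*d+.016*n),'near',proj(w,g-.028*d))
for l in('tube_cap','tube_bottom','cradle','shield_rim'): print(l,[(round(r['p'],2),np.round(r['position'],3).tolist()) for r in models.pinpoint(w,l)[:3]])
s=snap('scene');
for l in('tube_cap','tube_bottom'): print(l,[(round(r['p'],2),np.round(r['position'],3).tolist()) for r in models.pinpoint(s,l)[:5]])
```

```text
[ 0.43998519 -0.22629648  0.12520311] 21.3
-15 [ 0.084  0.962 -0.259] bottom top [318.3  94.1] cap top [312.1 361.2] cap seam [314.  281.5] near [314.6 365.6]
-10 [ 0.085  0.981 -0.174] bottom top [317.1  80.8] cap top [312.5 365. ] cap seam [313.8 283.9] near [315.  365.9]
-5 [ 0.086  0.992 -0.087] bottom top [315.8  67.6] cap top [312.8 368.3] cap seam [313.6 286.5] near [315.3 365.8]
0 [0.087 0.996 0.   ] bottom top [314.3  54.4] cap top [313.2 370.9] cap seam [313.5 289.4] near [315.7 365.3]
5 [0.086 0.992 0.087] bottom top [312.7  41.5] cap top [313.6 373. ] cap seam [313.4 292.4] near [316.  364.2]
tube_cap [(0.96, [0.34, -0.112, 0.008]), (0.92, [0.44, -0.264, 0.144]), (0.78, [0.608, -0.353, 0.011])]
tube_bottom [(0.87, [0.249, -0.246, 0.02]), (0.55, [0.449, -0.106, 0.141]), (0.49, [0.548, -0.004, 0.003])]
cradle [(0.74, [0.716, 0.01, -0.002])]
shield_rim []
tube_cap [(0.91, [0.91, -0.197, 0.017]), (0.77, [0.374, -0.366, 0.014]), (0.74, [0.61, -0.354, 0.015]), (0.49, [0.34, -0.111, 0.014])]
tube_bottom [(0.91, [0.449, -0.1, 0.14]), (0.91, [0.756, -0.148, 0.019]), (0.83, [0.22, -0.416, 0.018]), (0.74, [0.46, -0.401, 0.018]), (0.7, [0.254, -0.246, 0.012])]
```

Run:
```python
from h import *
o=robot.get_obs();P=o['tool_pos'];E=o['ee_rot'];R=rot(E);z=R.apply([0,0,1])
d0=np.array([.014,.161,0]);d0/=np.linalg.norm(d0);tt=R.inv().apply(d0)
for t in np.arange(-14,-8,1):
    d=after(E,t).apply(tt);print(t,np.degrees(np.arctan2(d[1],d[0])).round(1),'pitch',np.degrees(np.arcsin(d[2])).round(1))
y=np.radians(95.3);xr=np.array([np.cos(y),np.sin(y),0]);C=np.array([.507,.1855,.118])
for s,h in((.2,.03),(.14,.012),(.044,.012),(.044,.002)):
    X=C-s*xr+[0,0,h]+.019*z;print(s,h,X.round(3),shift(P,E,X))
```

```text
-14 97.5 pitch 0.2
-13 96.6 pitch 0.2
-12 95.7 pitch 0.3
-11 94.8 pitch 0.3
-10 93.9 pitch 0.3
-9 93.0 pitch 0.3
0.2 0.03 [ 0.525 -0.005  0.131] [207.  66.  93.]
0.14 0.012 [0.519 0.055 0.113] [251.  57. 137.]
0.044 0.012 [0.511 0.15  0.113] [335.  40. 181.]
0.044 0.002 [0.511 0.15  0.103] [331.  41. 190.]
```

Call:
step_arm([
  [-1,50,16,22,-3],
  [-1,100,32,45,-6],
  [-1,150,48,67,-9],
  [-1,190,60,85,-11.5],
  [-1,207,66,93,-11.5],
  [-1,207,66,93,-11.5],
])

```text
time: 22.4
tool_pos: [0.5246, -0.0054, 0.1319]
ee_rot: [3.117, -0.475, 1.679]
wrist_force: [0.6, -1.2, -2.3]
width: 0.0314
```

Run:
```python
from h import *
w=snap('wrist','w3.png');s=snap('scene');o=robot.get_obs();P=o['tool_pos'];E=o['ee_rot'];R=rot(E);z=R.apply([0,0,1])
print(P,E,o['time'],o['wrist_force'],o['width'])
for n,p in(('w',w),('s',s)):
  for l in('cradle','v_back','shield_rim','tube_bottom','tube_cap'): print(n,l,[(round(r['p'],2),np.round(r['position'],3).tolist(),proj(p,r['position']).tolist()) for r in models.pinpoint(p,l)[:4] if r['position'][0]>.4 and r['position'][1]>-.1])
y=np.radians(95.3);xr=np.array([np.cos(y),np.sin(y),0]);C=np.array([.507,.1855,.118])
print('grip pt',P-.019*z,'pred C,vback in wrist',proj(w,C),proj(w,C+.1056*xr-[0,0,.0225]))
for s_,h in((.14,.012),(.044,.012),(.044,.002)):
    X=C-s_*xr+[0,0,h]+.019*z;print(s_,h,shift(P,E,X))
```

```text
[ 0.52455937 -0.00701608  0.13181779] [ 3.11709153 -0.47462251  1.67624955] 22.5 [ 0.91537337  0.12638868 -1.36291044] 0.03128098581429498
w cradle [(0.76, [0.51, 0.183, 0.12], [321.8, 17.3])]
w v_back []
w shield_rim []
w tube_bottom [(0.93, [0.509, 0.117, 0.149], [311.4, 74.0]), (0.31, [0.53, -0.04, 0.146], [321.7, 361.8])]
w tube_cap [(0.76, [0.528, -0.042, 0.149], [316.7, 367.9]), (0.43, [0.511, 0.184, 0.122], [323.9, 14.2]), (0.34, [0.414, 0.082, 0.0], [209.2, 197.8])]
s cradle [(0.64, [0.511, 0.186, 0.12], [359.4, 220.6])]
s v_back [(0.83, [0.496, 0.29, 0.094], [378.5, 211.4]), (0.28, [0.547, -0.006, -0.0], [318.4, 291.9])]
s shield_rim [(0.64, [0.511, 0.127, 0.31], [348.3, 167.2])]
s tube_bottom [(0.88, [0.513, 0.12, 0.153], [344.1, 220.8])]
s tube_cap [(0.88, [0.53, -0.042, 0.154], [303.7, 250.1])]
grip pt [ 0.52501016 -0.0156973   0.14871256] pred C,vback in wrist [317.6  16.5] [317.3 -70.8]
0.14 0.012 [47.  0. 45.]
0.044 0.012 [132.   1.  89.]
0.044 0.002 [127.   0.  98.]
```

View pics/w3.png

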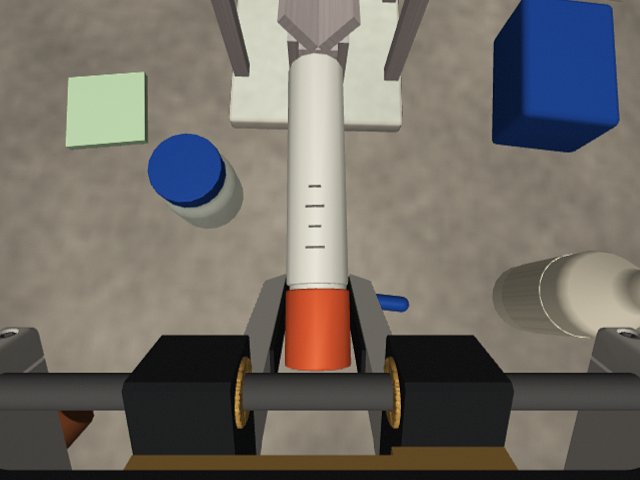

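The V's notch shows at (319,48), straight ahead of the tube, whose axis is near column 316. Inserting about 1 mm to the right.

Call:
step_arm([
  [-1,25,1,25,0],
  [-1,47,1,45,0],
  [-1,70,2,57,0],
  [-1,92,2,68,0],
  [-1,114,2,80,0],
  [-1,132,2,89,0],
  [-1,132,2,89,0],
  [-1,129,2,94,0],
  [-1,127,2,98,0],
  [-1,127,2,98,0],
])

```text
time: 24.25
tool_pos: [0.5122, 0.1508, 0.1024]
ee_rot: [3.118, -0.476, 1.676]
wrist_force: [-0.4, -0.1, -0.9]
width: 0.0312
```

Run:
```python
from h import *
s=snap('scene');w=snap('wrist');o=robot.get_obs();P=o['tool_pos'];E=o['ee_rot'];R=rot(E);z=R.apply([0,0,1])
print(P,E,o['time'],o['wrist_force'],o['wrist_torque'],o['width'],'grip',P-.019*z)
a=cv2.resize(s['pixels'][140:290,280:430],(600,600),interpolation=cv2.INTER_CUBIC)
cv2.imwrite('pics/s4.png',a[:,:,::-1]);cv2.imwrite('pics/w4.png',w['pixels'][:,:,::-1])
for l in('tube_bottom','tube_cap','cradle'): print(l,[(round(r['p'],2),np.round(r['position'],3).tolist()) for r in models.pinpoint(s,l)[:4] if r['position'][0]>.4 and r['position'][1]>0])
```

```text
[0.5125667  0.15104326 0.1031031 ] [ 3.11626954 -0.47543578  1.67697926] 24.35 [ 0.49435674 -0.56932785 -2.78433799] [-0.45602852 -0.12979501 -0.00291534] 0.031345601674627376 grip [0.51300975 0.14234723 0.11999045]
tube_bottom []
tube_cap []
cradle [(0.48, [0.506, 0.184, 0.118])]
```

View pics/s4.png

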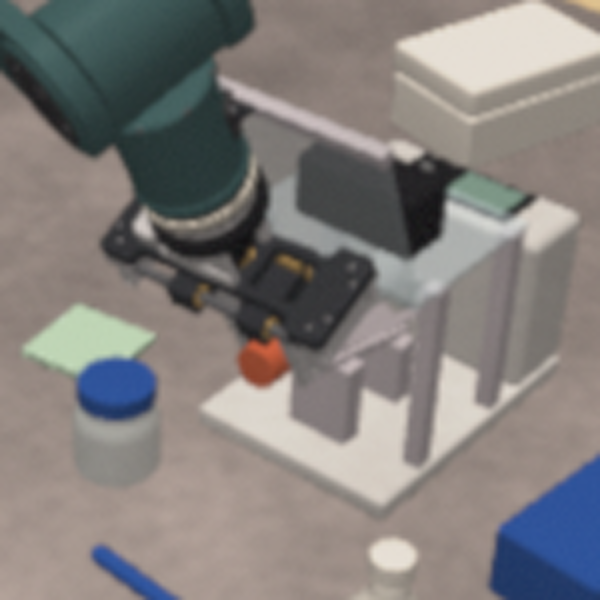

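Call:
step_arm([
  [-1,-1,0,1.8,0],
  [-1,-1,0,1.8,0],
  [-0.31,-1,0,1.8,0],
  [-0.29,-1,0,1.8,0],
  [-0.27,-1,0,1.8,0],
  [-0.25,-1,0,1.8,0],
  [-0.22,-1,0,1.8,0],
  [-0.18,-1,0,1.8,0],
  [-0.18,-1,0,1.8,0],
])

```text
time: 25.62
tool_pos: [0.5126, 0.1514, 0.1012]
ee_rot: [3.116, -0.475, 1.678]
wrist_force: [-0.4, 0.4, -0.5]
width: 0.0386
```

Run:
```python
from h import *
w=snap('wrist','w5.png');o=robot.get_obs();P=o['tool_pos'];E=o['ee_rot']
print(P,E,o['time'],o['wrist_force'],o['wrist_torque'],o['width'])
for l in('tube_bottom','tube_cap','cradle'): print(l,[(round(r['p'],2),np.round(r['position'],3).tolist()) for r in models.pinpoint(w,l)[:4] if r['position'][0]>.4 and r['position'][1]>0])
```

```text
[0.51254974 0.15140351 0.10123132] [ 3.11575904 -0.47531276  1.67796061] 25.675 [ 1.03510482 -0.72042385  0.69579079] [-0.23814704 -0.10630005 -0.0256676 ] 0.03824451588494823
tube_bottom []
tube_cap [(0.92, [0.514, 0.117, 0.13])]
cradle []
```

View pics/w5.png

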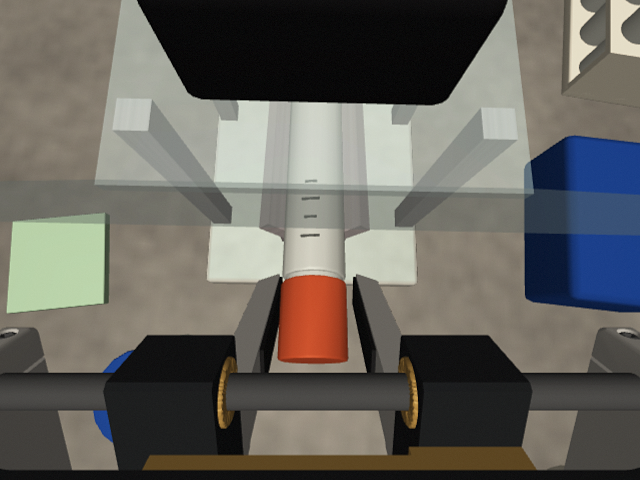

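Run:
```python
from h import *
o=robot.get_obs();P=o['tool_pos'];E=o['ee_rot'];R=rot(E);z=R.apply([0,0,1]);x=R.apply([1,0,0])
y=np.radians(95.3);t=np.radians(12);v=np.array([np.cos(y)*np.cos(t),np.sin(y)*np.cos(t),-np.sin(t)]);C=np.array([.5085,.1855,.118])
cap=C-.07*v;print('cap',cap,'x',x,'z',z)
T=cap-.020*v-.008*x
b=P-.07*z; c=b+[.006,-.075,0]
for n,X in(('retreat',b),('back',c),('start',T)): print(n,X.round(3),shift(P,E,X))
print('V dir in tool',(10*R.inv().apply(v)).round(2))
```

```text
cap [0.51482464 0.1173224  0.13255382] x [-0.09508683  0.88403891  0.45763927] z [-0.02328386  0.45762139 -0.88884224]
retreat [0.514 0.119 0.163] [ -0.  -0. -70.]
back [0.52  0.044 0.163] [ -67.   -1. -104.]
start [0.517 0.091 0.133] [-40.  -0. -56.]
V dir in tool [ 7.74 -0.02  6.33]
```

Call:
step_arm([
  [0.1,0,0,0,0],
  [0.1,0,0,0,0],
  [0.1,0,0,-25,0],
  [0.1,0,0,-50,0],
  [0.1,0,0,-70,0],
  [0.1,0,0,-70,0],
  [-1,-35,-1,-87,0],
  [-1,-67,-1,-104,0],
  [-1,-67,-1,-104,0],
  [-1,-67,-1,-104,0],
  [-1,-67,-1,-104,0],
  [-1,-67,-1,-104,0],
  [-1,-67,-1,-104,0],
  [-1,-54,0,-80,0],
  [-1,-40,0,-56,0],
  [-1,-40,0,-56,0],
])

```text
time: 27.82
tool_pos: [0.5163, 0.0917, 0.1316]
ee_rot: [3.119, -0.476, 1.679]
wrist_force: [0.2, -0.2, 0.5]
width: 0.0002
```

Run:
```python
from h import *
w=snap('wrist','w6.png');o=robot.get_obs();P=o['tool_pos'];E=o['ee_rot']
print(P,E,o['time'],o['wrist_force'],o['width'])
for l in('tube_bottom','tube_cap'): print(l,[(round(r['p'],2),np.round(r['position'],3).tolist(),proj(w,r['position'])) for r in models.pinpoint(w,l)[:4] if r['position'][0]>.4 and r['position'][1]>0])
print(proj(w,P))
```

```text
[0.51718987 0.09077218 0.13251991] [ 3.11666599 -0.47526862  1.67893466] 27.875 [0.31115948 0.59487076 0.17238773] 0.0006045300622366547
tube_bottom [(0.41, [0.718, 0.015, -0.0], array([534.2, 411.1]))]
tube_cap [(0.79, [0.513, 0.121, 0.129], array([316.8, 241. ]))]
[318.5 294.3]
```

View pics/w6.png

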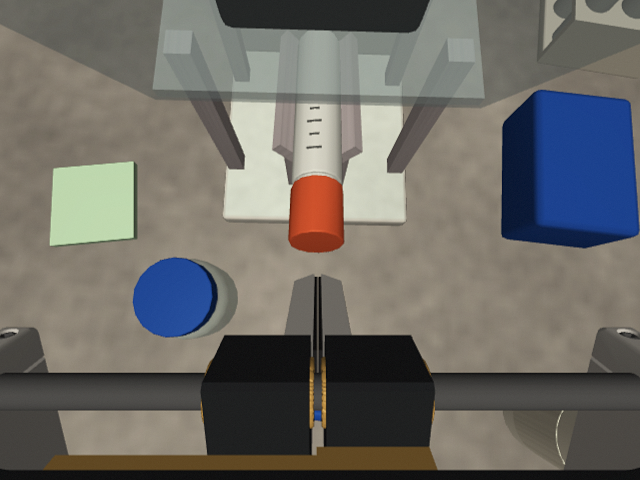

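The closed fingertips at (318,275) face the middle of the cap end (317,241), and the tube lies straight in the V. Pushing along the V in small steps.

Call:
step_arm([
  [-1,3.1,0,2.5,0],
  [-1,6.2,0,5.1,0],
  [-1,9.3,0,7.6,0],
  [-1,11.6,0,9.5,0],
  [-1,13.2,0,10.8,0],
  [-1,14.7,0,12,0],
  [-1,14.7,0,12,0],
])

```text
time: 28.85
tool_pos: [0.5159, 0.109, 0.1287]
ee_rot: [3.116, -0.475, 1.678]
wrist_force: [0.5, -0.4, 0.1]
width: 0.0004
```

Call:
step_arm([
  [-1,0.8,0,0.6,0],
  [-1,1.5,0,1.3,0],
  [-1,2.3,0,1.9,0],
  [-1,2.3,0,1.9,0],
])

```text
time: 29.35
tool_pos: [0.5158, 0.1116, 0.1282]
ee_rot: [3.116, -0.475, 1.678]
wrist_force: [-0.7, -2.1, 1.6]
width: 0.0005
```

Call:
step_arm([
  [-1,0.8,0,0.6,0],
  [-1,1.5,0,1.3,0],
  [-1,1.5,0,1.3,0],
])

```text
time: 29.72
tool_pos: [0.5156, 0.1138, 0.1277]
ee_rot: [3.116, -0.475, 1.678]
wrist_force: [-1.2, -1.3, 0.9]
width: 0.0003
```

Call:
step_arm([
  [-1,0.8,0,0.6,0],
  [-1,1.5,0,1.3,0],
  [-1,1.5,0,1.3,0],
])

```text
time: 30.1
tool_pos: [0.5154, 0.1158, 0.1272]
ee_rot: [3.116, -0.475, 1.678]
wrist_force: [-0.2, -1.8, 1.4]
width: 0.0004
```

Call:
step_arm([
  [-1,0.8,0,0.6,0],
  [-1,1.5,0,1.3,0],
  [-1,1.5,0,1.3,0],
])

```text
time: 30.48
tool_pos: [0.5152, 0.1177, 0.1268]
ee_rot: [3.116, -0.475, 1.678]
wrist_force: [-0.6, -1.1, 1.8]
width: 0.0005
```

Call:
step_arm([
  [-1,0.8,0,0.6,0],
  [-1,1.5,0,1.3,0],
  [-1,1.5,0,1.3,0],
])

```text
time: 30.85
tool_pos: [0.515, 0.1196, 0.1263]
ee_rot: [3.116, -0.475, 1.678]
wrist_force: [0.7, -1.7, 0.7]
width: 0.0007
```

Call:
step_arm([
  [-1,0.8,0,0.6,0],
  [-1,1.5,0,1.3,0],
  [-1,1.5,0,1.3,0],
])

```text
time: 31.22
tool_pos: [0.5151, 0.1206, 0.1261]
ee_rot: [3.115, -0.473, 1.678]
wrist_force: [-0.2, -4.7, 3.6]
width: 0.0007
```

Call:
step_arm([
  [-1,0.4,0,0.3,0],
  [-1,0.8,0,0.6,0],
  [-1,0.8,0,0.6,0],
])

```text
time: 31.6
tool_pos: [0.5151, 0.1207, 0.1261]
ee_rot: [3.115, -0.472, 1.678]
wrist_force: [-0.5, -7.5, 4.8]
width: 0.0002
```

Call:
step_arm([
  [-1,0.4,0,0.3,0],
  [-1,0.4,0,0.3,0],
  [-1,0.4,0,0.3,0],
])

```text
time: 31.98
tool_pos: [0.5151, 0.1208, 0.126]
ee_rot: [3.115, -0.471, 1.677]
wrist_force: [-1.2, -8.7, 4.4]
width: 0.0
```

Call:
step_arm([
  [-1,0.4,0,0.3,0],
  [-1,0.8,0,0.6,0],
  [-1,1.1,0,0.9,0],
  [-1,1.1,0,0.9,0],
  [-1,1.1,0,0.9,0],
])

```text
time: 32.6
tool_pos: [0.5152, 0.121, 0.1259]
ee_rot: [3.115, -0.469, 1.677]
wrist_force: [-1.5, -12.0, 7.2]
width: 0.0008
```

The stop is found: the tip no longer moves and the reaction along the V is about 13 N. Backing off along the V, then checking.

Call:
step_arm([
  [-1,-1.5,0,-1.3,0],
  [-1,-4,0,-3.2,0],
  [-1,-12,0,-10,0],
  [-1,-31,0,-25,0],
  [-1,-60,0,-60,0],
  [-1,-80,0,-100,0],
  [-1,-80,0,-100,0],
])

```text
time: 33.48
tool_pos: [0.526, 0.0057, 0.1793]
ee_rot: [3.112, -0.474, 1.677]
wrist_force: [0.3, 0.0, 0.1]
width: 0.0004
```

Run:
```python
from h import *
w=snap('wrist');s=snap('scene');t=snap('top');o=robot.get_obs();P=o['tool_pos']
print(P,o['time'],o['wrist_force'])
for n,p in(('w',w),('s',s),('t',t)):
  for l in('tube_bottom','tube_cap','shield_rim','jar','bottle','tip_box','marker','short_tube','cradle'): print(n,l,[(round(r['p'],2),np.round(r['position'],3).tolist(),proj(p,r['position']).tolist()) for r in models.pinpoint(p,l)[:4] if r['position'][0]>.4 and r['position'][1]>(-.2 if l[0]=='s' else -.05)])
a=cv2.resize(s['pixels'][130:350,220:440],(600,600),interpolation=cv2.INTER_CUBIC)
cv2.imwrite('pics/s7.png',a[:,:,::-1]);cv2.imwrite('pics/w7.png',w['pixels'][:,:,::-1])
```

```text
[0.52386136 0.00872842 0.17652588] 33.625 [ 0.10609489  0.07543019 -1.0489486 ]
w tube_bottom []
w tube_cap [(0.66, [0.514, 0.128, 0.128], [314.4, 133.0])]
w shield_rim []
w jar [(0.64, [0.415, 0.083, 0.003], [217.5, 220.1])]
w bottle [(0.91, [0.72, 0.012, -0.002], [494.6, 312.3])]
w tip_box [(0.8, [0.73, 0.23, 0.0], [501.6, 126.0])]
w marker []
w short_tube []
w cradle []
s tube_bottom [(0.67, [0.498, 0.287, 0.1], [378.6, 210.6])]
s tube_cap [(0.76, [0.515, 0.124, 0.13], [345.3, 227.3])]
s shield_rim [(0.67, [0.512, 0.126, 0.312], [348.3, 166.5]), (0.32, [0.505, 0.204, -0.001], [359.4, 250.6])]
s jar [(0.74, [0.415, 0.079, 0.001], [307.6, 254.6])]
s bottle [(0.79, [0.717, 0.014, -0.003], [371.9, 323.2])]
s tip_box [(0.79, [0.73, 0.227, -0.004], [426.6, 285.3]), (0.39, [0.416, 0.082, 0.004], [308.7, 253.5])]
s marker [(0.79, [0.545, -0.006, 0.001], [317.9, 291.2])]
s short_tube [(0.9, [0.638, -0.173, 0.041], [294.5, 333.8])]
s cradle [(0.5, [0.508, 0.183, 0.118], [357.8, 221.1])]
t tube_bottom []
t tube_cap [(0.63, [0.513, 0.131, 0.13], [259.3, 269.4])]
t shield_rim [(0.84, [0.511, 0.13, 0.308], [248.8, 266.2])]
t jar [(0.61, [0.417, 0.081, -0.0], [285.2, 309.0])]
t bottle [(0.96, [0.721, 0.012, 0.003], [311.7, 190.6])]
t tip_box [(0.58, [0.729, 0.23, 0.004], [227.7, 188.1])]
t marker [(0.66, [0.546, 0.002, -0.0], [316.2, 258.4])]
t short_tube [(0.51, [0.634, -0.171, 0.045], [385.1, 221.3])]
t cradle []
```

View pics/w7.png

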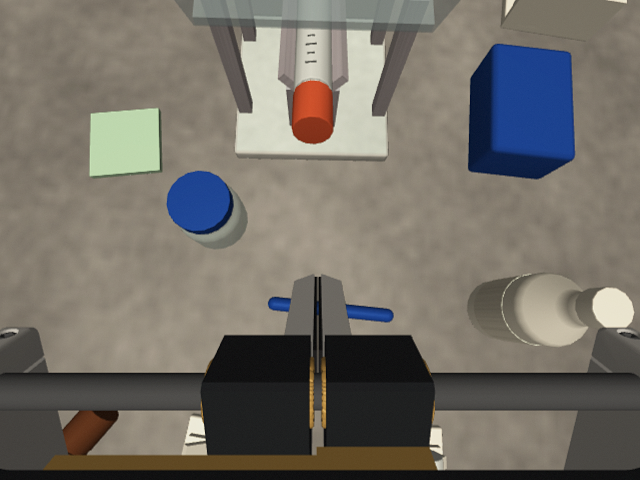

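View pics/s7.png

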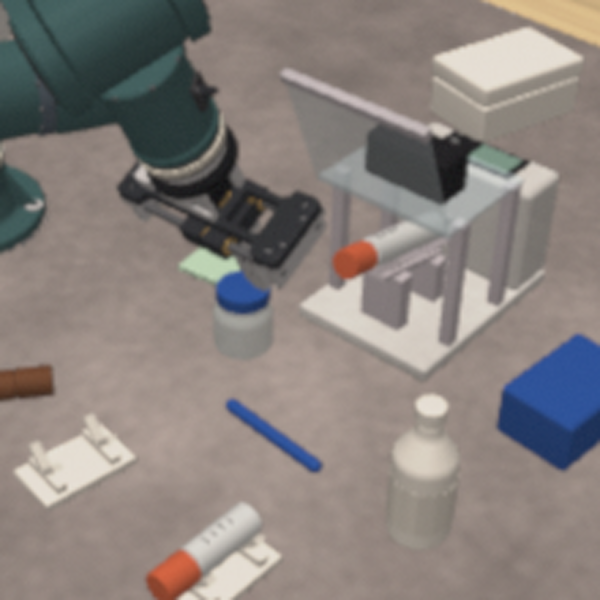

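Both pictures show the tube straight in the V, with its cap end at (313,125) in the wrist view. The gripper is clear and the bystanders haven't moved, so I'm handing in.

```bash
python3 -c "
from h import *
print(robot.get_obs()['time']);print(robot.close_job())"
```

```text
34.975
the job is handed in; nothing more can be done
None
```

The longer tube is lying in the reader's V-cradle, pushed against the back stop and released. I handed the job in at about 35 s on the robot's clock, against the 58 s limit.

- **Leaning the gripper:** the move rows cannot tilt the tool directly. I got a 27° lean by commanding moves past the arm's outer reach limit in free air; the lean that came from this stayed.
- **Placing:** I gripped the tube 28 mm from its cap end and slid it level over the V. I then eased the grip open, so it tipped down onto the flanks.
- **Pressing home:** I pushed the cap end along the V with the fingers shut. Sliding resistance was about 2 N. The tube then stopped, and I pressed up to about 13 N along the V with no further movement before backing straight off.
- **Last checks:** the pictures show the tube straight in the V, with roughly 57–62 mm of its cap end sticking out. Wrist force was back to about zero, and the reader, short tube, jar, bottle, box and marker were where they started. The networks' readings of the cap position disagreed by up to 7 mm along the V, so proof of contact with the stop rests on the push force. The stop itself was never seen.

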